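Balance the centrifuge rotor

TASK

The centrifuge rotor has been loaded out of balance: no tube stands opposite its like. Rearrange the six capped tubes so that each faces the other tube of its own length straight across the hub (tall opposite tall, medium opposite medium, short opposite short), every tube standing fully home in a bore of the rotor; the empty rack is there to park a tube on the way. Keep the tubes upright all the time, as the samples must not be tipped.

Things in the scene. Friction and masses are not known exactly. Their poses are not given: they have to be found in the camera images.
- rotor: Six-place rotor, dark, 200 mm wide, 73 mm high, fixed, does not turn. Origin: centre of its underside, z up. Six upright bores on a 75 mm radius, the first on its own +x, then every 60 degrees; 22 mm wide, mouth flared to 30 over the last 6 mm; mouths at z = 73 mm (flat top), floors at z = 25 mm. Hub nut 4 mm proud. Starts with a tube in every bore.
- rack: Empty white tube rack, 150 x 50 mm, 48 mm high, fixed to the bench, a free place to park tubes. Origin: centre of its underside, x along its length, z up. Three round 23 mm holes through its 6 mm top plate, in a row at x = -45, 0 and +45 mm on its centre line; a tube in it stands on the lower plate at z = 8 mm.
- tall_tube_1: One of two tall tubes, 122 mm long in all, with a white hexagonal cap, 20 mm across the flats and 23 mm across the corners; 25 to 50 g. Pale straight body 18 mm wide, flat 12 mm foot with 3 mm chamfer. The cap is the top 16 mm, fixed on, and can be gripped. Origin: centre of the foot, z up along the tube. In a bore it stands 74 mm above the rotor's top.
- tall_tube_2: One of two tall tubes, 122 mm long in all, with a white hexagonal cap, 20 mm across the flats and 23 mm across the corners; 25 to 50 g. Pale straight body 18 mm wide, flat 12 mm foot with 3 mm chamfer. The cap is the top 16 mm, fixed on, and can be gripped. Origin: centre of the foot, z up along the tube. In a bore it stands 74 mm above the rotor's top.
- medium_tube_1: One of two medium tubes, 104 mm long in all, with a smooth round white cap, 21 mm wide, its top dished; 25 to 50 g. Pale straight body 18 mm wide, flat 12 mm foot with 3 mm chamfer. The cap is the top 16 mm, fixed on, and can be gripped. Origin: centre of the foot, z up along the tube. In a bore it stands 56 mm above the rotor's top.
- medium_tube_2: One of two medium tubes, 104 mm long in all, with a smooth round white cap, 21 mm wide, its top dished; 25 to 50 g. Pale straight body 18 mm wide, flat 12 mm foot with 3 mm chamfer. The cap is the top 16 mm, fixed on, and can be gripped. Origin: centre of the foot, z up along the tube. In a bore it stands 56 mm above the rotor's top.
- short_tube_1: One of two short tubes, 86 mm long in all, with a wide, flat-topped, ribbed round white cap, 25 mm wide; 25 to 50 g. Pale straight body 18 mm wide, flat 12 mm foot with 3 mm chamfer. The cap is the top 16 mm, fixed on, and can be gripped. Origin: centre of the foot, z up along the tube. In a bore it stands 38 mm above the rotor's top.
- short_tube_2: One of two short tubes, 86 mm long in all, with a wide, flat-topped, ribbed round white cap, 25 mm wide; 25 to 50 g. Pale straight body 18 mm wide, flat 12 mm foot with 3 mm chamfer. The cap is the top 16 mm, fixed on, and can be gripped. Origin: centre of the foot, z up along the tube. In a bore it stands 38 mm above the rotor's top.

How it is judged:
At the end, for the whole second after the job is handed in: Each of the six tubes stands in a bore of the rotor, foot on the bore's floor (within 5 mm of it), foot 67 to 83 mm from the rotor's axis, within 0.15 rad of upright, released and at rest (under 0.02 m/s), and the two tubes of each length stand opposite each other, feet more than 140 mm apart (z of tall_tube_1 in the frame of rotor between 0.02 and 0.03 m and horizontal distance between tall_tube_1 and rotor between 0.067 and 0.083 m and angle between each of tall_tube_1, medium_tube_1, medium_tube_2, short_tube_1, short_tube_2, tall_tube_2's own z axis and vertical below 0.15 rad and linear speed of each of tall_tube_1, medium_tube_1, medium_tube_2, short_tube_1, short_tube_2, tall_tube_2 below 0.02 m/s and z of medium_tube_1 in the frame of rotor between 0.02 and 0.03 m and horizontal distance between medium_tube_1 and rotor between 0.067 and 0.083 m and z of medium_tube_2 in the frame of rotor between 0.02 and 0.03 m and horizontal distance between medium_tube_2 and rotor between 0.067 and 0.083 m and z of short_tube_1 in the frame of rotor between 0.02 and 0.03 m and horizontal distance between short_tube_1 and rotor between 0.067 and 0.083 m and z of short_tube_2 in the frame of rotor between 0.02 and 0.03 m and horizontal distance between short_tube_2 and rotor between 0.067 and 0.083 m and z of tall_tube_2 in the frame of rotor between 0.02 and 0.03 m and horizontal distance between tall_tube_2 and rotor between 0.067 and 0.083 m and horizontal distance between tall_tube_1 and tall_tube_2 above 0.14 m and horizontal distance between medium_tube_1 and medium_tube_2 above 0.14 m and horizontal distance between short_tube_1 and short_tube_2 above 0.14 m); the robot touches nothing.
It fails at once if a tube is tipped by more than about 35 degrees (angle between any of tall_tube_1, medium_tube_1, medium_tube_2, short_tube_1, short_tube_2, tall_tube_2's own z axis and vertical above 0.6 rad).
It also fails if it takes over 106 s, if anything falls off the work surface, if the arm or the gripper's body presses on something with over 40 N, if the wrist force passes 120 N, or if a joint passes its speed limit or range.

ROBOT

A 7-joint arm with a two-finger parallel gripper is mounted at the origin on a cart in front of the work surface, level with it; the furniture and walls round the work are solid. World frame = base frame: x ahead of the robot, y to its left, z up, the work surface at z = 0. Lengths are in m, angles in rad, forces in N, time in s.
With the tool pointing down it reaches from about 0.4 to 0.85 m from the base axis. Payload 4.5 kg.
Tool frame: the origin (TCP) lies between the finger pads; the fingertips stand arm.tip_reach ahead of it and the grasp point (between the pads) lies 11 mm behind it (arm.tip_reach is the distance from the TCP to the fingertips, in m); z points along the fingers, y is the line along which they close (so a half turn about z gives the same grasp; the last joint's range is limited). The gripper opens to 85 mm and grips with 20 to 120 N. Pads are 22 mm wide; open, the fingers measure 114 mm over their backs; the gripper's body (76 mm by 85 mm) begins 54 mm behind the grasp point. The pads swing forward as they close: fully open they stand 13 mm farther back than shut.
Start: joints at [-1.228, 0.689, -0.195, 1.565, 0.157, 0.902, -0.215], TCP at [0.19, 0.595, 0.239] pointing down, gripper open.
Joint ranges: [-3.01, 3.01], [-0.46, 2.08], [-1.47, 1.51], [0.13, 2.56], [-1, 4.14], [0.04, 2.09], [-2.66, 2.66]. Speed limits (rad/s): [2.57, 2.57, 3.14, 3.14, 3.14, 3.14, 3.14].

INTERFACE

Orientations are given as a unit quaternion [w, x, y, z].
In Python, from plant import arm gives the robot as it stands. The module is installed in compiled form; this text tells all that it offers. Calls block until the motion is done:
- arm.move_pose(position, orientation): joint-space move of the TCP to a pose.
- arm.movel(position, rot=None, max_speed=0.15): straight line of the TCP; rot=None keeps the orientation; max_speed is the mean speed in m/s.
- arm.goto_joints(angles): joint-space move.
- arm.set_gripper(opening, f_grip=None): finger opening in m; f_grip is the grip in N (None keeps the last); returns when the fingers have stopped.
- arm.hold(seconds).
- arm.solve_ik(position, orientation): joint angles nearest the present ones, or None.
- arm.read_camera(name): name is "side" or "top" or "wrist"; returns the picture (400x640x3 uint8, red, green, blue); there is no depth.
- arm.get_calibration(name): a dict with "vfov" (degrees; the focal length in pixels is half the picture's height over the tangent of half this angle, whatever the lens; pixels are square), "cx", "cy" (the principal point, pixels), "rvec" (rotation vector, rad) and "tvec" (3), from world to camera coordinates, as OpenCV has them; the wrist camera has in their place "mount" (4x4, takes a point from camera to tool coordinates, whose origin is the TCP and whose axes are the flange's). Camera axes: x right, y down, z forward; pixel columns grow to the right and rows downward; lengths in m; the calibration is good to about 2 mm. A picture is of the moment at which its call begins: read the wrist's pose just before it. get_calibration takes no time and is no camera call.
A pose or a line that the arm cannot do raises arm.IKError and nothing moves.
- arm.hand_in(): hands the job in; it is judged then, once.
Readings, each from a call of its own:
- arm.read_t(): time.
- arm.read_joint_pos(): joint angles.
- arm.read_qd(): joint speeds.
- arm.read_effort(): joint torques, N m.
- arm.read_eef_pos(): TCP position.
- arm.read_eef_rot(): TCP orientation.
- arm.read_force(): force on the tool from outside, world axes, zero at the start.
- arm.read_wrist_torque(): the same for the moment, N m.
- arm.read_opening(): finger opening in m.
- arm.read_gripper_force(): force on a finger pad.
Only numpy, scipy, OpenCV 4.12 (cv2) and the standard library are available. Lean on these libraries where they do the work, as an engineer would, in place of code of your own. Each camera call takes 0.05 s, during which the arm holds its last target. There are 200 camera calls.

## Working session

There is one attempt and no reset: what is moved stays moved. The work goes in short steps, each a Python script; the robot and the scene stay as the last script left them, time stands still between calls to the robot, and variables do not carry over. Pictures are saved under pics/ and viewed, at most 14 in all, crops included, and the job is handed in when it is done.

```bash
mkdir -p pics; ls; python3 - <<'E'
from plant import arm
import cv2
for n in ("top","side","wrist"):
    im=arm.read_camera(n); cv2.imwrite(f"pics/{n}0.png",im[:,:,::-1]); print(n,arm.get_calibration(n))
print(arm.tip_reach,arm.read_eef_rot(),arm.read_opening(),arm.read_t())
E
```

```text
pics
top {'vfov': 53.73251209475127, 'cx': 320.84841350579126, 'cy': 199.55384794620306, 'rvec': array([ 2.14535936, -2.14904917,  0.20000896]), 'tvec': array([-0.08511415,  0.54452316,  0.88217268])}
side {'vfov': 48.36137400974529, 'cx': 326.1656032529983, 'cy': 199.6863147435214, 'rvec': array([2.07473942, 0.03591134, 0.0099616 ]), 'tvec': array([-0.54763257, -0.00926206,  0.97763596])}
wrist {'vfov': 60.92728269951161, 'cx': 318.62654667435686, 'cy': 199.91247624525948, 'mount': array([[ 3.07595836e-04, -9.58261814e-01, -2.85891941e-01,
         7.20607921e-02],
       [ 9.99999952e-01,  3.07174639e-04,  4.63185297e-05,
        -5.32702787e-04],
       [ 4.34334756e-05, -2.85891941e-01,  9.58261862e-01,
        -1.34461782e-01],
       [ 0.00000000e+00,  0.00000000e+00,  0.00000000e+00,
         1.00000000e+00]])}
0.008 [-5.66174530e-05  1.53752827e-01  9.88109092e-01 -6.97754126e-04] 0.08542475762706568 0.15
```

View pics/top0.png

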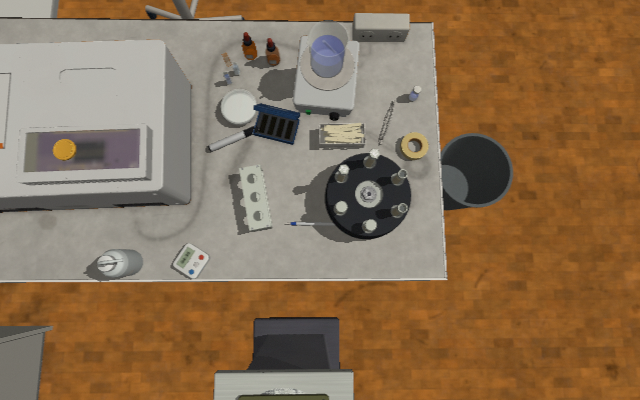

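View pics/side0.png

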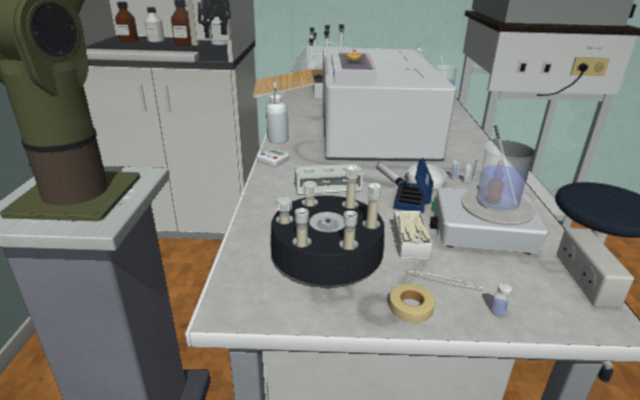

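```bash
cat > h.py <<'E'
import numpy as np, cv2
from plant import arm
def cam(n):
    c=arm.get_calibration(n); f=200/np.tan(np.radians(c['vfov'])/2)
    K=np.array([[f,0,c['cx']],[0,f,c['cy']],[0,0,1]])
    if 'mount' in c:
        w,x,y,z=arm.read_eef_rot(); 
        from scipy.spatial.transform import Rotation as R
        T=np.eye(4); T[:3,:3]=R.from_quat([x,y,z,w]).as_matrix(); T[:3,3]=arm.read_eef_pos()
        M=np.linalg.inv(T@c['mount']); return K,M[:3,:3],M[:3,3]
    return K,cv2.Rodrigues(c['rvec'])[0],c['tvec']
def proj(C,P):
    K,R,t=C; p=(K@(R@np.atleast_2d(P).T+t[:,None])).T; return p[:,:2]/p[:,2:]
def back(C,uv,z):
    K,R,t=C; o=-R.T@t; d=R.T@np.linalg.solve(K,np.array([*uv,1.])); return o+d*(z-o[2])/d[2]
E
python3 - <<'E'
from h import *
for n in("top","side"):
    C=cam(n); print(n,proj(C,[[0,0,0],[.19,.595,.239],[.5,0,0],[.5,.3,0]]), -C[1].T@C[2])
C=cam("top"); print("rotor",back(C,(368.5,195),.073),"rack",back(C,(254,197.5),.048),back(C,(250,178.5),.048),back(C,(258,216.5),.048))
for n,s in(("top",(190,280,140,250)),("side",(155,245,250,400))):
    im=cv2.imread(f"pics/{n}0.png")
    im=im[140:250,310:430] if n=="top" else im[155:255,260:395]
    cv2.imwrite(f"pics/{n}c.png",cv2.resize(im,None,fx=5,fy=5,interpolation=cv2.INTER_CUBIC))
E
```

```text
top [[282.75738576 443.24361453]
 [-81.01820682 388.98244531]
 [285.22026719 220.50808217]
 [161.11330132 220.63883661]] [ 0.39428052 -0.06440171  0.96040294]
side [[ 76.65819169 195.46641972]
 [216.66710716  38.48467911]
 [304.26472496 202.28090204]
 [311.23732536 149.55207489]] [ 0.55550044 -0.84864432  0.47642561]
rotor [ 0.55042579 -0.19454714  0.073     ] rack [0.54877387 0.07015156 0.048     ] [0.59411963 0.0806057  0.048     ] [0.50411533 0.05985585 0.048     ]
```

View pics/topc.png

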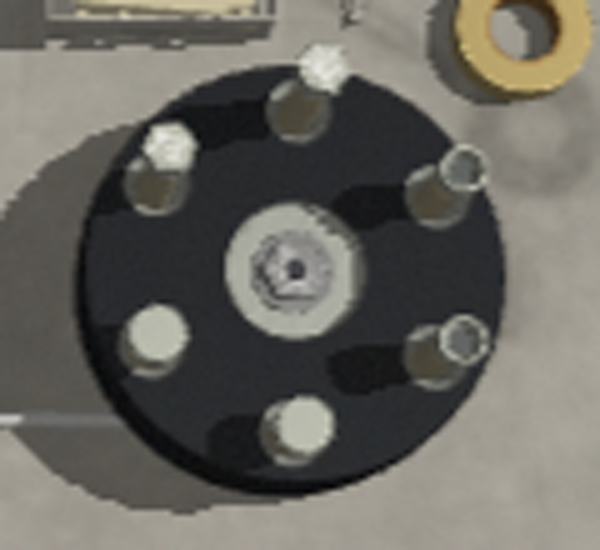

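View pics/sidec.png

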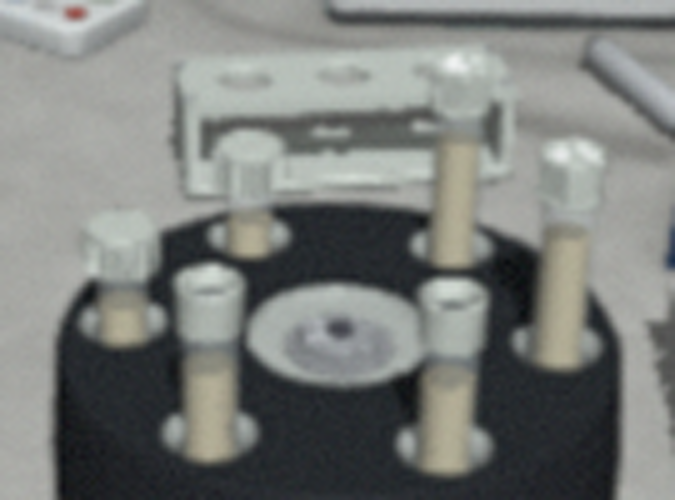

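```bash
python3 - <<'E'
from h import *
from scipy.optimize import least_squares
top=np.array([[323,67],[169,146],[158,332],[304,425],[465,340],[464,167]])/5+[309.6,139.6]
side=np.array([[571,150],[462,62],[250,142],[122,220],[210,278],[453,290]])/5+[259.6,154.6]
z=np.array([.147,.147,.111,.111,.129,.129]); Ct,Cs=cam("top"),cam("side")
def pts(p):
    a=p[2]+np.arange(6)*np.pi/3; return np.c_[p[0]+.075*np.cos(a),p[1]+.075*np.sin(a),z]
for w in((1,0),(0,1),(1,1)):
    f=lambda p:np.r_[w[0]*(proj(Ct,pts(p))-top).ravel(),w[1]*(proj(Cs,pts(p))-side).ravel()]
    s=least_squares(f,[.55,-.195,0]); print(w,s.x,np.round(s.fun[np.abs(s.fun)>0],1))
# box
for zz in(.1,.15,.2,.25): print(zz,proj(Cs,[[.53,.2,zz],[.53,.25,zz]]).round())
im=cv2.imread("pics/top0.png")[155:240,225:285]; cv2.imwrite("pics/rackc.png",cv2.resize(im,None,fx=7,fy=7,interpolation=cv2.INTER_CUBIC))
q=[0,0,1,0]
for P in([.35,.3,.38],[.55,0,.3],[.625,-.2,.268],[.475,-.195,.1],[.55,.07,.08],[.5,-.27,.1]): 
    s=arm.solve_ik(P,q); print(P,None if s is None else np.round(s,2))
E
```

```text
(1, 0) [ 0.55376745 -0.19501847 -0.04097414] [ 0.  -0.1 -0.  -0.1 -0.1  0.2  0.2 -0.1 -0.2 -0.2  0.1  0.2]
(0, 1) [ 0.55269583 -0.19159672 -0.04426484] [ 0.4 -0.2 -0.1 -0.2  0.1 -0.1 -0.1  0.3 -0.1 -0.1 -0.2  0.1]
(1, 1) [ 0.55307652 -0.19404465 -0.04307239] [-0.3  0.2 -0.4  0.2 -0.6  0.4 -0.4  0.2 -0.7  0.2 -0.3  0.6  0.7  0.5
  0.1  0.4  0.2  0.5 -0.   1.1  0.1  0.8  0.2  0.9]
0.1 [[322. 128.]
 [322. 121.]]
0.15 [[322. 108.]
 [323. 102.]]
0.2 [[322.  87.]
 [323.  82.]]
0.25 [[323.  66.]
 [323.  61.]]
[0.35, 0.3, 0.38] [-0.58  0.31 -0.32  1.81  0.11  1.04  0.63]
[0.55, 0, 0.3] [ 0.11  0.53 -0.31  1.71  0.19  0.94  1.29]
[0.625, -0.2, 0.268] [ 0.41  0.71 -0.32  1.42  0.24  1.04  1.61]
[0.475, -0.195, 0.1] [ 0.58  0.81 -0.46  2.01  0.73  0.5   1.15]
[0.55, 0.07, 0.08] [-0.01  0.85 -0.34  1.89  0.56  0.49  0.83]
[0.5, -0.27, 0.1] [ 0.69  0.85 -0.48  1.84  0.65  0.61  1.37]
```

View pics/rackc.png

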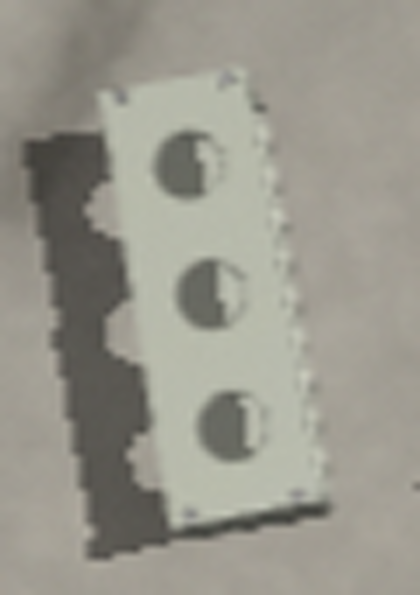

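```bash
python3 - <<'E'
from h import *
h=np.array([[189,165],[211,294],[233,426]])/7+[224.6,154.6]
C=cam("top"); P=np.array([back(C,u,.048) for u in h]); print(P,np.linalg.norm(np.diff(P,axis=0),axis=1))
C=cam("side"); P=np.array([back(C,np.array(u)/5+[259.6,154.6],.048) for u in([430,72],[343,73],[245,79])]); print(P,np.linalg.norm(np.diff(P,axis=0),axis=1))
arm.move_pose([.35,.3,.38],[0,0,1,0]); arm.move_pose([.55,-.06,.36],[0,0,1,0])
print(arm.read_t(),arm.read_eef_pos(),arm.read_eef_rot())
C=cam("wrist"); np.savez("w1.npz",K=C[0],R=C[1],t=C[2]); cv2.imwrite("pics/w1.png",arm.read_camera("wrist")[:,:,::-1])
E
```

```text
[[0.59491574 0.0768744  0.048     ]
 [0.55090698 0.06847296 0.048     ]
 [0.50654877 0.06017368 0.048     ]] [0.04480351 0.04512793]
[[0.5895414  0.07518979 0.048     ]
 [0.5499196  0.07136398 0.048     ]
 [0.50586037 0.0619079  0.048     ]] [0.03980608 0.04506254]
3.0417 [ 0.55007834 -0.05790351  0.36006141] [ 5.49590480e-05 -1.49944326e-03  9.99998665e-01  6.47446851e-04]
```

View pics/w1.png

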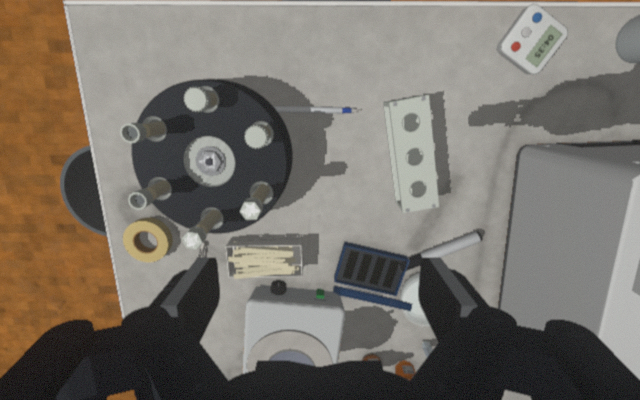

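```bash
python3 - <<'E'
from h import *
from scipy.optimize import least_squares
d=np.load("w1.npz"); C=(d['K'],d['R'],d['t'])
for u in((411.5,122),(414.3,156.5),(417.5,189)): print(back(C,u,.048))
uv=np.array([[193,239.5],[250,211],[258,133.5],[196,99],[130.5,132.5],[138,201]]); z=np.array([.147,.147,.111,.111,.129,.129])
def pts(p):
    a=p[2]+np.arange(6)*np.pi/3; return np.c_[p[0]+.075*np.cos(a),p[1]+.075*np.sin(a),z]
s=least_squares(lambda p:(proj(C,pts(p))-uv).ravel(),[.55,-.195,0]);print(s.x,s.fun.round(1))
E
```

```text
[0.5063774 0.0607298 0.048    ]
[0.55085145 0.06805118 0.048     ]
[0.59518616 0.07611371 0.048     ]
[ 0.5529554  -0.19409388 -0.03838696] [-0.1  0.3  1.3 -1.1 -1.6  2.3 -0.2 -0.8  0.1 -0.   0.3 -0.7]
```

```bash
cat >> h.py <<'E'
L=dict(T=.122,M=.104,S=.086)
RC=np.array([.5532,-.194]); YAW=-.042
def spot(k):
    if k=="rack": return np.array([.5509,.0683]),.008
    a=YAW+"ABCDEF".index(k)*np.pi/3; return RC+.075*np.array([np.cos(a),np.sin(a)]),.025
def pick(k,t,op=.046):
    p,f=spot(k); z=f+L[t]-.019
    arm.set_gripper(op); arm.movel([*p,z+.06],max_speed=.3); arm.movel([*p,z],max_speed=.15); arm.hold(.2)
    arm.set_gripper(.0,40); print("pick",k,t,"open",arm.read_opening(),"F",arm.read_gripper_force(),"err",(arm.read_eef_pos()-[*p,z]).round(4))
    arm.movel([*p,z+.02],max_speed=.08); arm.movel([*p,L[t]-.019+.17],max_speed=.25)
    print("lift open",arm.read_opening(),arm.read_force().round(1),"t",arm.read_t())
def place(k,t,release=True):
    p,f=spot(k); z=f+L[t]-.019; top=.048 if k=="rack" else .073
    arm.movel([*p,L[t]-.019+.17],max_speed=.25); arm.hold(.3); f0=arm.read_force()
    arm.movel([*p,top+L[t]-.019+.008],max_speed=.2)
    n=int(np.ceil((top-f+.008)/.01))
    for zz in np.linspace(top+L[t]-.019+.008,z+.001,n+1)[1:]:
        arm.movel([*p,zz],max_speed=.06); df=arm.read_force()-f0
        if np.linalg.norm(df)>12: print("FORCE",zz-z,df.round(1)); 
        if np.linalg.norm(df)>25: return False
    print("place",k,t,"dF",df.round(1),"open",arm.read_opening(),"err",(arm.read_eef_pos()-[*p,z+.001]).round(4))
    if release:
        arm.set_gripper(.046); arm.hold(.2); arm.movel([*p,z+.08],max_speed=.25); print("t",arm.read_t())
    return True
E
python3 - <<'E'
from h import *
pick("F","M"); ok=place("rack","M",False); print(ok)
cv2.imwrite("pics/s1.png",arm.read_camera("side")[50:290,180:480,::-1].repeat(2,0).repeat(2,1))
E
```

```text
pick F M open 0.019439421309114375 F 38.97561192512512 err [ 0.0005 -0.0002  0.0006]
lift open 0.019506073253199592 [ 0.7  1.  -0.4] t 6.8
place rack M dF [2.3 0.  0.1] open 0.019556050921269788 err [ 0.0001  0.0001 -0.0003]
True
```

View pics/s1.png

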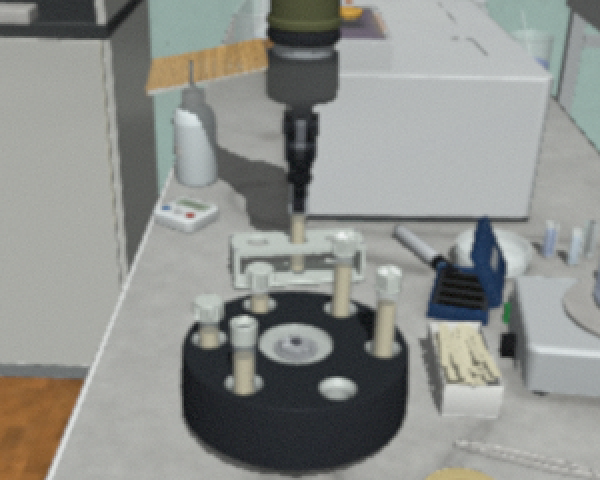

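```bash
sed -i 's/arm.set_gripper(op); arm.movel(\[\*p,z+.06\],max_speed=.3)/arm.set_gripper(op); q=arm.read_eef_pos(); arm.movel([q[0],q[1],.2]); arm.movel([*p,.2],max_speed=.3)/' h.py
python3 - <<'E'
from h import *
arm.set_gripper(.046); arm.hold(.2)
pick("D","S"); ok=place("F","S",False); print(ok)
cv2.imwrite("pics/s2.png",arm.read_camera("side")[50:290,180:480,::-1].repeat(2,0).repeat(2,1))
E
```

```text
pick D S open 0.023067918966215663 F 38.939886689186096 err [ 0.0004 -0.0002  0.0005]
lift open 0.022735649262217033 [ 0.2 -0.9 -0.5] t 16.025
place F S dF [-0.3 -0.6  1.4] open 0.02265380649142413 err [ 0.     -0.0001 -0.0003]
True
```

View pics/s2.png

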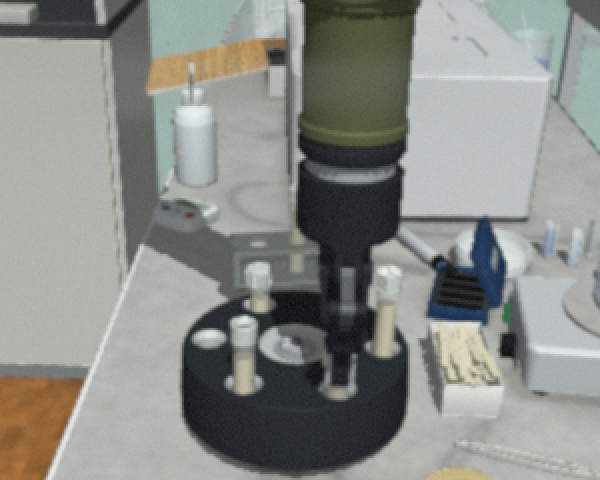

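The short tube is down in bore F (picture about (338,385)), the neighbours are untouched and D is empty. I'll carry on with the other two moves.

```bash
python3 - <<'E'
from h import *
arm.set_gripper(.046); arm.hold(.2)
pick("B","T")
if place("D","T"):
    pick("rack","M")
    if place("B","M"):
        q=arm.read_eef_pos(); arm.movel([q[0],q[1],.25]); arm.movel([.5,.1,.3],max_speed=.3); arm.hold(.3)
print(arm.read_t())
cv2.imwrite("pics/s3.png",cv2.resize(arm.read_camera("side")[130:290,240:420,::-1],None,fx=3.5,fy=3.5))
cv2.imwrite("pics/t3.png",cv2.resize(arm.read_camera("top")[130:250,230:430,::-1],None,fx=3.5,fy=3.5))
E
```

```text
pick B T open 0.020971741358903506 F 39.055937603116035 err [ 0.0006 -0.0001  0.0007]
lift open 0.02143638147750069 [ 0.3 -0.  -0.9] t 23.8833
place D T dF [ 1.2 -0.1  2. ] open 0.020478543878672283 err [ 0.0002 -0.0001 -0.0002]
t 28.275
pick rack M open 0.01962996749032769 F 38.91205430030823 err [0.0005 0.     0.0005]
lift open 0.0193378481068689 [-0.7  0.1 -0.6] t 32.325
place B M dF [-0.1 -0.1  0.3] open 0.019425540207695203 err [-0.0001  0.0001 -0.0004]
t 37.025
38.875
```

View pics/s3.png

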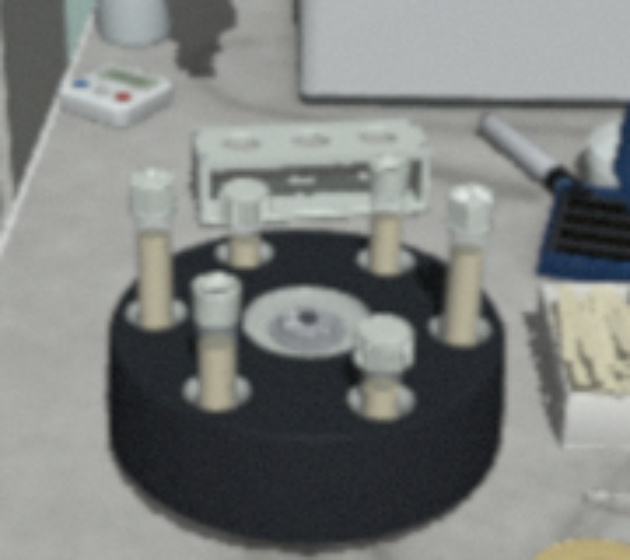

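View pics/t3.png

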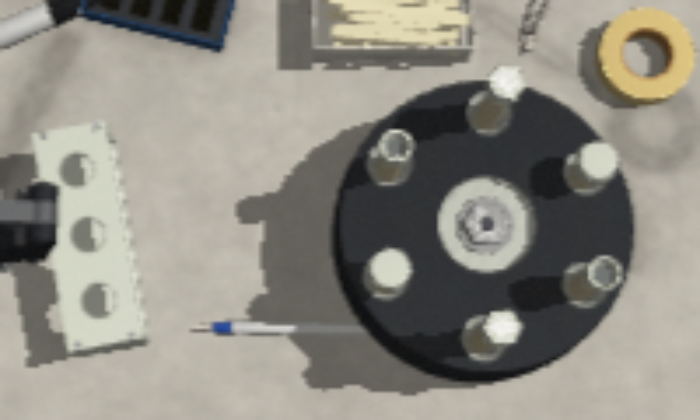

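```bash
python3 - <<'E'
from h import *
C=cam("side")
for k,t,u in(("A","T",(470,193)),("B","M",(390,163)),("C","S",(246,189)),("D","T",(153,176)),("E","M",(216,284)),("F","S",(384,332))):
    p,f=spot(k); print(k,t,(proj(C,[*p,f+L[t]])[0]-(np.array(u)/3.5+[239.6,129.6])).round(1))
E
```

```text
A T [0.7 0.3]
B M [0.6 0.4]
C S [-0.1 -0.1]
D T [0.2 0.7]
E M [0.5 0.2]
F S [ 0.6 -1. ]
```

```bash
python3 -c "
from plant import arm
print(arm.hand_in(),arm.read_t())"
```

```text
the job is handed in; nothing more can be done
the job is handed in; nothing more can be done
```

The job is handed in at about 39 s of the 106 s allowed: in the final pictures all six tubes stand upright and home in the rotor, tall opposite tall, medium opposite medium and short opposite short, but no judged result came back.

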